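# Open the combination padlock and hold it up

## Task

The combination padlock lies locked in its holder on the bench: turn the dial counter-clockwise, click by click, until its pointer rests in the notch at the small lug on the lock's body, and then pull the shackle fully out. Lift the open lock out of the holder and finish while holding it, still gripped, motionless and at least 10 cm clear of the bench and free of its holder. Leave the other things on the bench where they are.

Things in the scene. Friction and masses are not known exactly. Their poses are not given: they have to be found in the camera images.
- holder: fixed grey plastic holder, 78 x 98 mm and 22 mm high, with an 8 mm wide kerb round a pocket 59 x 77 mm whose floor is 14 mm above the bench. Origin: centre of its underside; its -x is the side where the shackle sticks out, z up
- padlock: padlock lying flat, loose in the holder's pocket (1.5 mm play each side): aluminium block 56 (x) x 74 (y) x 32 mm (z), 0.3 to 0.45 kg in all, dial on its upper face, shackle out of its -x side. Origin: centre of the block's underside; axes like the holder's. A dark lug 9 mm wide, 6 mm high stands on the upper face at the middle of the -x edge, 26 mm from the dial's axis
- lock_centre (a point): centre of the padlock's block, 16 mm above its underside, axes like the padlock's
- dial_grip (a point): on the dial's axis (middle of the block), 17 mm above the block's upper face, 63 mm above the bench; turns with the dial, z up. Dial: black disc 44 mm wide, its top 6 mm above the block's face; on it a grip bar 12 mm thick, 37 mm long along this point's x, from 6 to 26 mm above the face. The bar's pointed nose with a white line, the pointer, is at -x, 19 mm from the axis; its blunt end at +x
- dial (a joint): dial angle, rad, growing counter-clockwise from above; 0 = pointer at the lug (towards the padlock's -x, the shackle). Starts from -1.5 to -0.5, perhaps between notches; stops at -1.68 and 0.70. A sprung ball rests it in notches 20 degrees (0.349 rad) apart: 0, -0.349, -0.698 ...; each click takes up to 0.1 N m. Only the notch at 0 (within 0.1) frees the shackle, which when out blocks the dial
- shackle_bar (a point): middle of the cross bar of the U-shaped steel shackle, on its axis: round bar 8 mm thick along y, straight over 40 mm, 28 mm above the bench. Legs at the same height, clear gap 48 mm, run to the block. Locked, the bar is 78 mm from the block's centre towards -x, with 35 mm free between bar and holder, nothing but bench below. Axes like the padlock's; moves with the shackle
- shackle (a joint): how far the shackle is drawn out of the block along the padlock's -x, m: 0 locked, 0.024 fully out at its stop. Slides stiffly (2 to 3 N), stays where left. The left (+y) leg stays captive in the block, the right leg comes out, so the lock can be lifted by the shackle; lifted by the bar the block may swing down and hang, its far end then up to 130 mm below the bar
- timer: white lab timer, 66 x 62 x 20 mm, bystander. Origin: centre of its underside
- dropper_bottle: small white bottle with a screw cap, 34 mm across, 75 mm high, standing, bystander. Origin: centre of its underside
- marker: felt marker, 124 mm long, 17 mm thick, lying, bystander. Origin: centre of its underside
- petri_dish: closed petri dish, 61 mm across, 16 mm high, bystander. Origin: centre of its underside

How it is judged:
On the way, in this order (a step that is already met when the one before it is completed fails the run):
1. the dial's pointer rests at the lug, with the shackle still in (value of joint dial between -0.1 and 0.1 rad and value of joint shackle below 0.006 m), for 0.2 s.
2. the shackle is pulled out while the lock lies in its holder (value of joint shackle above 0.018 m and distance between lock_centre and holder below 0.06 m), for 0.1 s.
At the end, for the whole second after the job is handed in: the shackle is drawn out by more than 18 mm, the centre of the lock's block is more than 100 mm above the bench, the fingers hold the lock (contact over 0.5 N), it does not touch its holder, and it is still (under 0.05 m/s and 0.5 rad/s) (value of joint shackle above 0.018 m and height (world z) of lock_centre above 0.1 m and contact force between the fingers and padlock above 0.5 N and contact force between holder and padlock below 0.1 N and linear speed of padlock below 0.05 m/s and angular speed of padlock below 0.5 rad/s); the arm keeps its last pose, push and grip.
It fails at once if the timer is moved more than 30 mm (distance of timer from where it was at the start of the episode above 0.03 m).
It fails at once if the dropper bottle is moved more than 30 mm (distance of dropper_bottle from where it was at the start of the episode above 0.03 m).
It fails at once if the felt marker is moved more than 30 mm (distance of marker from where it was at the start of the episode above 0.03 m).
It fails at once if the petri dish is moved more than 30 mm (distance of petri_dish from where it was at the start of the episode above 0.03 m).
It also fails if it takes over 58 s, if anything falls off the work surface, if the arm or the gripper's body presses on something with over 40 N, if the wrist force passes 120 N, or if a joint passes its speed limit or range.

## Robot

A 7-joint arm with a two-finger parallel gripper is mounted at the origin on a cart in front of the work surface, level with it; the furniture and walls round the work are solid. World frame = base frame: x ahead of the robot, y to its left, z up, the work surface at z = 0. Lengths are in m, angles in rad, forces in N, time in s.
With the tool pointing down it reaches from about 0.425 to 0.925 m from the base axis. Payload 6.8 kg.
Tool frame: the origin (TCP) lies on the centre line of the jaws, within the pads' length; the fingertips stand 19 mm ahead of it and the grasp point (between the pads) is the TCP; z points along the fingers, y is the line along which they close (so a half turn about z gives the same grasp; the last joint's range is limited). The gripper opens to 85 mm and grips with 20 to 120 N. Pads are 22 mm wide; open, the fingers measure 114 mm over their backs; the gripper's body (76 mm by 85 mm) begins 54 mm behind the grasp point. The pads swing forward as they close: fully open they stand 13 mm farther back than shut.
Start: joints at [-1.217, 0.477, 0.022, 1.555, -0.011, 1.109, -0.083], TCP at [0.301, 0.604, 0.25] pointing down, gripper open.
Joint ranges: [-2.96, 2.96], [-0.34, 2.1], [-1.41, 1.46], [0.24, 2.44], [-1.37, 4.51], [0.17, 1.92], [-2.96, 2.96]. Speed limits (rad/s): [2.39, 2.39, 3.14, 3.14, 3.14, 3.14, 3.14].

## Interface

Orientations are given as a rotation vector (axis times angle).
In Python, from bench import r gives the robot as it stands. The module is installed in compiled form; this text tells all that it offers.
- The arm moves only by the tool arm_command, never from a script. Its argument "rows" is a list of rows, each an object of numbers: "fingers": the opening, from -1 (shut) to 1 (fully open); "x", "y", "z": the shift along the tool's x, y, z in m; "ax", "ay", "az": the turn, a rotation vector about the tool's x, y, z in degrees. In form: [{"fingers": .., "x": .., "y": .., "z": .., "ax": .., "ay": .., "az": ..}, ...]. A call has 1 to 10 rows; each row shifts and turns the commanded pose from where the row before left it, along the tool's axes as they then stand; what a row does not reach is not made up. A row lasts 1/12 s, in which the tool goes at most 41.7 mm and 7.16 degrees, less where a joint would pass 70% of its speed; a pose out of reach is approached as far as the arm can. A call is refused whole if a number of a shift passes 0.0417 or a number of a turn 7.16, either way. A call with a gripper value outside its range is refused whole. The fingers move at their own pace and stop on an object; "grip_force" is the grip in N (left out, the last holds). Time passes only in rows, so rows that do not move let the fingers close. It gives the time, the measured TCP pose, the force, the opening and the grip force at its end, in the units of the state.
- r.get_obs(): the state, without advancing time (a new reading comes with each control period).
- r.grab_frame(name): name is "side" or "top" or "wrist"; returns a dict with "frame" (480x640x3 uint8, red, green, blue), "depth" (480x640 float32, m along the optical axis (not along the pixel's ray), 0 where there is no reading), "K" (3x3 intrinsics, pixels), "world_from_camera" (4x4, takes a point from camera to world coordinates). Camera axes: x right, y down, z forward; pixel columns grow to the right and rows downward; lengths in m; the calibration is good to about 2 mm. A picture is of the moment at which its call begins.
- r.hand_in(): hands the job in; it is judged then, once.
The state is a dict: "clock": time; "joints": joint angles; "qvel": joint speeds; "tau": joint torques, N m; "tcp_pos": TCP position; "orientation": TCP orientation; "contact_force": force on the tool from outside, world axes, zero at the start; "moment": the same for the moment, N m; "grip_width": finger opening in m; "gripper_force": force on a finger pad.
Only numpy, scipy, OpenCV 4.12 (cv2) and the standard library are available. Lean on these libraries where they do the work, as an engineer would, in place of code of your own. Each camera call takes 0.05 s, during which the arm holds its last target. There are 200 camera calls.

## Working session

There is one attempt and no reset: what is moved stays moved. The work goes in short steps, Python scripts to look and compute and a tool call to move; the robot and the scene stay as the last step left them, time stands still between calls to the robot, and variables do not carry over. Pictures are saved under pics/ and viewed, at most 10 in all, crops included, and the job is handed in when it is done.

Besides the shell and the picture viewer there is one more tool, called after ">>>" by a JSON object that holds its "method" and its "body". arm_command: Moves the arm, as the interface text tells. Its arguments: {"type":"object","properties":{"rows":{"type":"array"},"grip_force":{"type":"number"}},"required":["rows"]}

```bash
mkdir -p pics; cat > h.py <<'E'
import numpy as np,cv2
from scipy.spatial.transform import Rotation as R
from bench import r
def grab(n,f):
    d=r.grab_frame(n); cv2.imwrite(f'pics/{f}.png',d['frame'][:,:,::-1]); np.savez(f'pics/{f}.npz',**d); return d
def pt(d,u,v,z=None):
    K=d['K'];T=d['world_from_camera']; ray=np.array([(u-K[0,2])/K[0,0],(v-K[1,2])/K[1,1],1])
    if z is None: s=d['depth'][int(v),int(u)]
    else: s=(z-T[2,3])/(T[:3,:3]@ray)[2]
    return T[:3,:3]@(ray*s)+T[:3,3]
def st():
    o=r.get_obs()
    for k in ['clock','tcp_pos','orientation','joints','contact_force','moment','grip_width','gripper_force']: print(k,np.round(o[k],4))
    print(np.round(R.from_rotvec(o['orientation']).as_matrix(),3).tolist())
E
python3 - <<'E'
from h import *
d=grab('top','t0'); st(); print(d['world_from_camera'].round(3))
E
```

```text
clock 0.05
tcp_pos [0.3005 0.6038 0.2493]
orientation [-7.1890e-01 -3.0579e+00  2.9000e-03]
joints [-1.2171  0.4778  0.0223  1.5564 -0.0115  1.1093 -0.0831]
contact_force [-0.0055 -0.6013  0.2194]
moment [0.0195 0.0193 0.0078]
grip_width 0.0853
gripper_force 0.0
[[-0.895, 0.446, -0.001], [0.446, 0.895, -0.002], [-0.0, -0.002, -1.0]]
[[-0.023 -0.985  0.169  0.327]
 [-1.     0.02  -0.024 -0.029]
 [ 0.02  -0.17  -0.985  1.05 ]
 [ 0.     0.     0.     1.   ]]
```

View pics/t0.png

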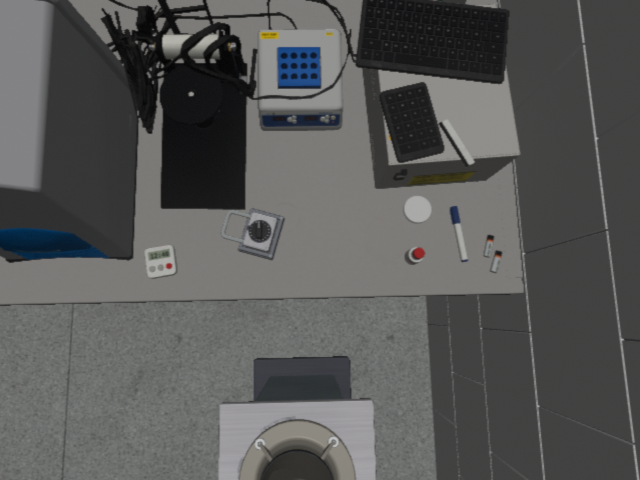

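```bash
python3 - <<'E'
from h import *
d=dict(np.load('pics/t0.npz'))
c=cv2.resize(d['frame'][195:270,210:300],None,fx=8,fy=8,interpolation=cv2.INTER_CUBIC)[:,:,::-1]
cv2.imwrite('pics/t0c.png',c)
T=np.linalg.inv(d['world_from_camera'])
for p in [(0.3,.6,.25),(0,0,0)]:
  q=d['K']@(T[:3,:3]@p+T[:3,3]); print(q[:2]/q[2])
for u,v in [(260,231),(229,226),(160,260),(417,209),(417,255),(459,233),(205,150),(300,150)]: print(u,v,pt(d,u,v).round(3))
E
```

```text
[-88.88021284 341.68710726]
[296.57250448 479.68089612]
260 231 [0.498 0.065 0.076]
229 226 [ 0.524  0.14  -0.002]
160 260 [0.449 0.282 0.018]
417 209 [ 0.55  -0.273  0.015]
417 255 [ 0.442 -0.253  0.076]
459 233 [ 0.495 -0.361  0.016]
205 150 [0.695 0.193 0.011]
300 150 [ 0.695 -0.019  0.001]
```

View pics/t0c.png

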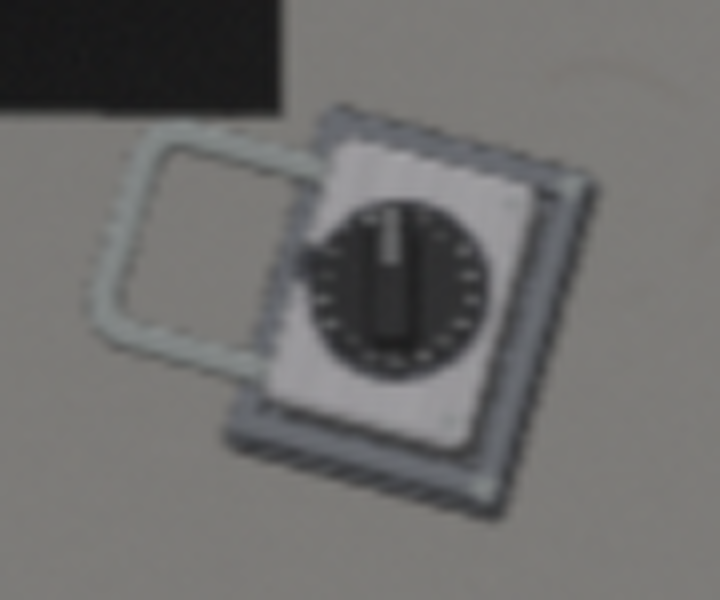

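```bash
python3 - <<'E'
from h import *
d=dict(np.load('pics/t0.npz'))
def c(x,y,z): return pt(d,210+(x+.5)/8-.5,195+(y+.5)/8-.5,z)
P=[c(x,y,.046) for x,y in [(342,140),(533,188),(460,447),(268,395)]]
print(np.round(P,4),np.mean(P,0)); 
for i in range(4): print(np.linalg.norm(P[i]-P[i-3]))
print('dial disc',c(399,291,.052),'pointer',c(392,210,.072),'blunt',c(392,340,.072),'bar',c(125,228,.028),'lug',c(308,255,.052))
for a,b in [(0,1),(3,2)]:
  e=P[b]-P[a];print(np.degrees(np.arctan2(e[1],e[0])))
for a,b in [(0,3),(1,2)]:
  e=P[b]-P[a];print(np.degrees(np.arctan2(e[1],e[0])))
E
```

```text
[[0.5437 0.0836 0.046 ]
 [0.5298 0.0334 0.046 ]
 [0.4614 0.053  0.046 ]
 [0.4761 0.1029 0.046 ]] [0.50273251 0.06823662 0.046     ]
0.05205664644074366
0.0711296519202486
0.051986499008064416
0.07025667845835204
dial disc [0.50188578 0.06814841 0.052     ] pointer [0.51948203 0.06791871 0.072     ] blunt [0.48575061 0.06800903 0.072     ] bar [0.52462056 0.1434514  0.028     ] lug [0.51188569 0.09179249 0.052     ]
-105.46253339891311
-106.42401786976731
164.08025023709382
164.0234589005348
```

```bash
python3 - <<'E'
from h import *
d=dict(np.load('pics/t0.npz'))
for u,v in [(20,150),(40,230),(80,240),(60,215),(100,255),(125,255),(130,200),(110,100),(60,30),(20,255),(10,180)]: print(u,v,pt(d,u,v).round(3))
g=grab('side','s0')
T=d['world_from_camera']
Rm=R.from_rotvec(r.get_obs()['orientation']).as_matrix()
print(Rm.T@np.array([.08,-.4,0]), Rm.T@np.array([.1225,-.136,0]))
E
```

```text
20 150 [0.575 0.388 0.361]
40 230 [0.487 0.443 0.192]
80 240 [0.476 0.398 0.137]
60 215 [0.5   0.378 0.254]
100 255 [0.461 0.403 0.033]
125 255 [0.461 0.354 0.025]
130 200 [0.577 0.344 0.036]
110 100 [0.748 0.347 0.156]
60 30 [0.784 0.357 0.334]
20 255 [0.462 0.561 0.046]
10 180 [0.529 0.397 0.363]
[-0.24982827 -0.32246787  0.00055574] [-1.70261228e-01 -6.71814481e-02  1.31790520e-04]
```

View pics/s0.png

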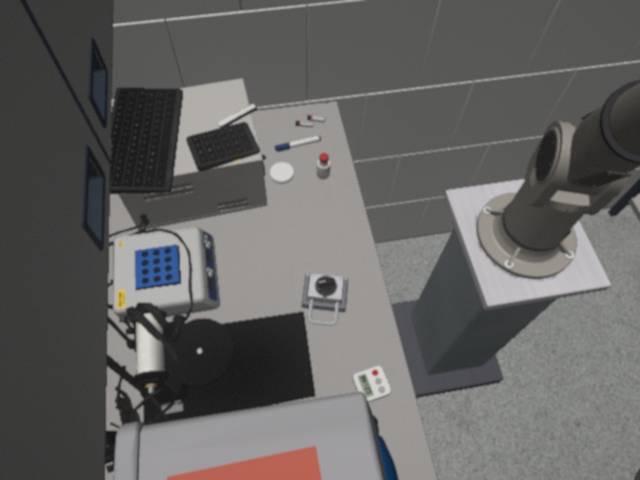

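>>> {"method": "arm_command", "body": {"rows": [{"fingers": 1,"x": -0.025,"y": -0.0322},{"fingers": 1,"x": -0.025,"y": -0.0322},{"fingers": 1,"x": -0.025,"y": -0.0322},{"fingers": 1,"x": -0.025,"y": -0.0322},{"fingers": 1,"x": -0.025,"y": -0.0322},{"fingers": 1,"x": -0.025,"y": -0.0322},{"fingers": 1,"x": -0.025,"y": -0.0322},{"fingers": 1,"x": -0.025,"y": -0.0322},{"fingers": 1,"x": -0.025,"y": -0.0322},{"fingers": 1,"x": -0.025,"y": -0.0322}]}}

```text
validation failed for argument at $.ro...
```

>>> {"method": "arm_command", "body": {"rows": [{"fingers": 1,"x": -0.034,"y": -0.0134},{"fingers": 1,"x": -0.034,"y": -0.0134},{"fingers": 1,"x": -0.034,"y": -0.0134},{"fingers": 1,"x": -0.034,"y": -0.0134},{"fingers": 1,"x": -0.034,"y": -0.0134},{"fingers": 1}]}}

```text
validation failed for argument at $.ro...
```

```bash
python3 -c "
from h import *
st()"
```

```text
clock 0.1
tcp_pos [0.3006 0.6038 0.2494]
orientation [-7.188e-01 -3.058e+00  2.500e-03]
joints [-1.2171  0.4777  0.0224  1.5563 -0.0115  1.1093 -0.0831]
contact_force [-0.7008 -0.1044 -0.917 ]
moment [-0.0089  0.0035  0.0263]
grip_width 0.0856
gripper_force 0.0
[[-0.895, 0.446, -0.001], [0.446, 0.895, -0.002], [-0.0, -0.002, -1.0]]
```

>>> {"method": "arm_command", "body": {"rows": [{"fingers": 1,"x": -0.025,"y": -0.0322,"z": 0,"ax": 0,"ay": 0,"az": 0},{"fingers": 1,"x": -0.025,"y": -0.0322,"z": 0,"ax": 0,"ay": 0,"az": 0},{"fingers": 1,"x": -0.025,"y": -0.0322,"z": 0,"ax": 0,"ay": 0,"az": 0},{"fingers": 1,"x": -0.025,"y": -0.0322,"z": 0,"ax": 0,"ay": 0,"az": 0},{"fingers": 1,"x": -0.025,"y": -0.0322,"z": 0,"ax": 0,"ay": 0,"az": 0},{"fingers": 1,"x": -0.025,"y": -0.0322,"z": 0,"ax": 0,"ay": 0,"az": 0},{"fingers": 1,"x": -0.025,"y": -0.0322,"z": 0,"ax": 0,"ay": 0,"az": 0},{"fingers": 1,"x": -0.025,"y": -0.0322,"z": 0,"ax": 0,"ay": 0,"az": 0},{"fingers": 1,"x": -0.025,"y": -0.0322,"z": 0,"ax": 0,"ay": 0,"az": 0},{"fingers": 1,"x": -0.025,"y": -0.0322,"z": 0,"ax": 0,"ay": 0,"az": 0}]}}

```text
clock: 0.93
tcp_pos: [0.3808, 0.2025, 0.2501]
orientation: [-0.719, -3.058, 0.0]
contact_force: [1.4, -0.1, 0.6]
grip_width: 0.0852
gripper_force: 0.0
```

Works with all keys. Next: the second leg, then turn by 154°.

>>> {"method": "arm_command", "body": {"rows": [{"fingers": 1,"x": -0.034,"y": -0.0134,"z": 0,"ax": 0,"ay": 0,"az": 0},{"fingers": 1,"x": -0.034,"y": -0.0134,"z": 0,"ax": 0,"ay": 0,"az": 0},{"fingers": 1,"x": -0.034,"y": -0.0134,"z": 0,"ax": 0,"ay": 0,"az": 0},{"fingers": 1,"x": -0.034,"y": -0.0134,"z": 0,"ax": 0,"ay": 0,"az": 0},{"fingers": 1,"x": -0.034,"y": -0.0134,"z": 0,"ax": 0,"ay": 0,"az": 0},{"fingers": 1,"x": 0,"y": 0,"z": 0.01,"ax": 0,"ay": 0,"az": 7},{"fingers": 1,"x": 0,"y": 0,"z": 0.01,"ax": 0,"ay": 0,"az": 7}]}}

```text
clock: 1.52
tcp_pos: [0.5049, 0.0663, 0.2303]
orientation: [1.101, 2.941, -0.0]
contact_force: [-0.2, 0.8, -0.2]
grip_width: 0.0857
gripper_force: 0.0
```

>>> {"method": "arm_command", "body": {"rows": [{"fingers": 1,"x": 0,"y": 0,"z": 0,"ax": 0,"ay": 0,"az": 7},{"fingers": 1,"x": 0,"y": 0,"z": 0,"ax": 0,"ay": 0,"az": 7},{"fingers": 1,"x": 0,"y": 0,"z": 0,"ax": 0,"ay": 0,"az": 7},{"fingers": 1,"x": 0,"y": 0,"z": 0,"ax": 0,"ay": 0,"az": 7},{"fingers": 1,"x": 0,"y": 0,"z": 0,"ax": 0,"ay": 0,"az": 7},{"fingers": 1,"x": 0,"y": 0,"z": 0,"ax": 0,"ay": 0,"az": 7},{"fingers": 1,"x": 0,"y": 0,"z": 0,"ax": 0,"ay": 0,"az": 7},{"fingers": 1,"x": 0,"y": 0,"z": 0,"ax": 0,"ay": 0,"az": 7},{"fingers": 1,"x": 0,"y": 0,"z": 0,"ax": 0,"ay": 0,"az": 7},{"fingers": 1,"x": 0,"y": 0,"z": 0,"ax": 0,"ay": 0,"az": 7}]}}

```text
clock: 2.35
tcp_pos: [0.5031, 0.0689, 0.23]
orientation: [-2.586, -1.784, 0.001]
contact_force: [-0.2, -1.3, 0.3]
grip_width: 0.0854
gripper_force: 0.0
```

>>> {"method": "arm_command", "body": {"rows": [{"fingers": 1,"x": 0,"y": 0,"z": 0,"ax": 0,"ay": 0,"az": 7},{"fingers": 1,"x": 0,"y": 0,"z": 0,"ax": 0,"ay": 0,"az": 7},{"fingers": 1,"x": 0,"y": 0,"z": 0,"ax": 0,"ay": 0,"az": 7},{"fingers": 1,"x": 0,"y": 0,"z": 0,"ax": 0,"ay": 0,"az": 7},{"fingers": 1,"x": 0,"y": 0,"z": 0,"ax": 0,"ay": 0,"az": 7},{"fingers": 1,"x": 0,"y": 0,"z": 0,"ax": 0,"ay": 0,"az": 7},{"fingers": 1,"x": 0,"y": 0,"z": 0,"ax": 0,"ay": 0,"az": 7},{"fingers": 1,"x": 0,"y": 0,"z": 0,"ax": 0,"ay": 0,"az": 7},{"fingers": 1,"x": 0,"y": 0,"z": 0,"ax": 0,"ay": 0,"az": 7},{"fingers": 1,"x": 0,"y": 0,"z": 0,"ax": 0,"ay": 0,"az": 7}]}}

```text
clock: 3.18
tcp_pos: [0.5031, 0.0689, 0.2301]
orientation: [3.141, -0.022, -0.001]
contact_force: [-0.2, 0.1, -0.5]
grip_width: 0.0853
gripper_force: 0.0
```

```bash
python3 -c "
from h import *
d=grab('wrist','w0');st();print(d['K'],d['world_from_camera'].round(3))"
```

```text
clock 3.2333
tcp_pos [0.5031 0.069  0.23  ]
orientation [ 3.1412e+00 -3.2600e-02 -1.1000e-03]
joints [-0.953   0.2912  0.8412  2.0113 -0.2659  0.9509 -1.5677]
contact_force [ 0.3316 -0.5935  0.0146]
moment [ 0.0468  0.045  -0.0311]
grip_width 0.0855
gripper_force 0.0
[[1.0, -0.021, -0.001], [-0.021, -1.0, -0.0], [-0.001, 0.0, -1.0]]
[[407.93971355   0.         322.2412108 ]
 [  0.         407.93971355 239.11924939]
 [  0.           0.           1.        ]] [[-0.013 -0.961 -0.276  0.574]
 [-1.     0.013  0.002  0.067]
 [ 0.001  0.276 -0.961  0.352]
 [ 0.     0.     0.     1.   ]]
```

View pics/w0.png

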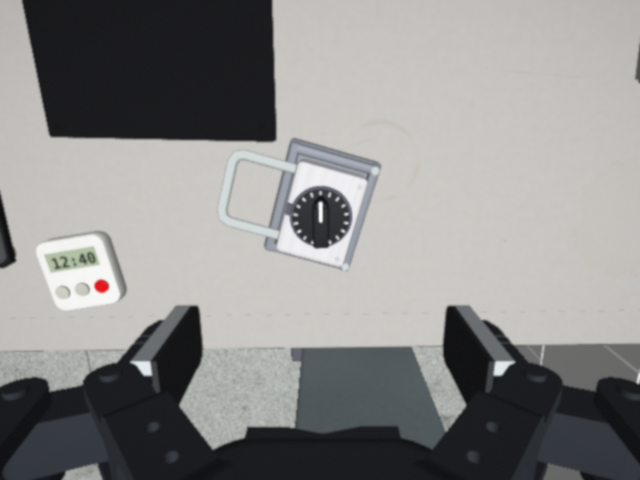

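```bash
python3 - <<'E'
from h import *
d=dict(np.load('pics/w0.npz'))
c=cv2.resize(d['frame'][125:285,205:395],None,fx=4,fy=4,interpolation=cv2.INTER_CUBIC)[:,:,::-1]
cv2.imwrite('pics/w0c.png',c[:600])
E
```

```text
(no output)
```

View pics/w0c.png

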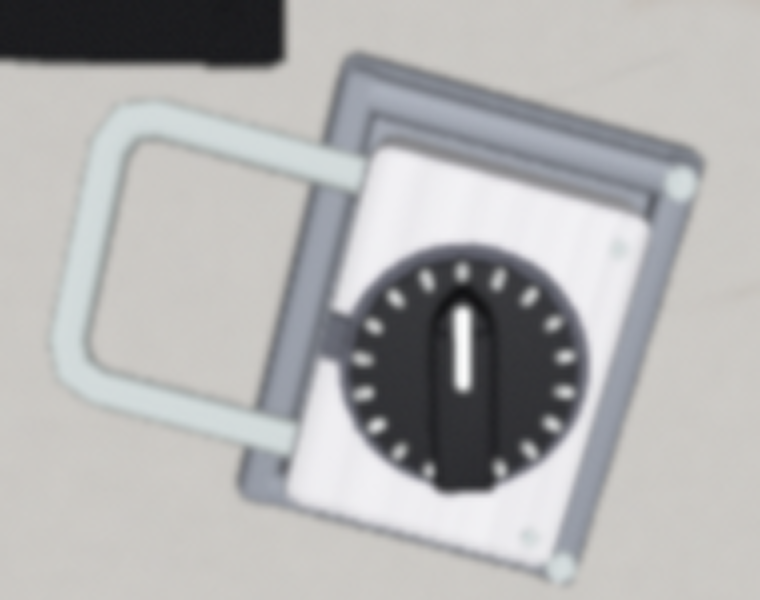

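```bash
python3 - <<'E'
from h import *
d=dict(np.load('pics/w0.npz'))
def c(x,y,z): return pt(d,205+(x+.5)/4-.5,125+(y+.5)/4-.5,z)
C=c(465.5,366,.052);print('disc',C)
a,b=c(462,305,.072),c(463,390,.072);print('line',a,b)
P=[c(*p,.046) for p in [(376,145),(652,222),(557,558),(285,493)]]
print(np.mean(P,0),[np.linalg.norm(P[i]-P[i-3]) for i in range(4)])
for i,j in [(0,1),(3,2),(0,3),(1,2)]:
  e=P[j]-P[i];print(np.degrees(np.arctan2(e[1],e[0])))
Q=c(340,335,.05);print('lug',Q,np.degrees(np.arctan2(*(Q-C)[1::-1])))
A,B=c(108,150,.028),c(72,325,.028);print('bar',A,B,(A+B)/2,np.degrees(np.arctan2(*(B-A)[1::-1])))
E
```

```text
disc [0.50544492 0.06870479 0.052     ]
line [0.5208589  0.06906298 0.072     ] [0.50564397 0.06910906 0.072     ]
[0.50530747 0.06843281 0.046     ] [np.float64(0.053484170649300125), np.float64(0.06883912861724108), np.float64(0.05534778921446053), np.float64(0.07005943191678195)]
-106.20974318612396
-104.9291383345514
163.5404587918122
165.07574936506742
lug [0.51129959 0.09231279 0.05      ] 76.07192684940279
bar [0.54432556 0.1383386  0.028     ] [0.50955678 0.14820735 0.028     ] [0.52694117 0.14327298 0.028     ] 164.15397527866966
```

>>> {"method": "arm_command", "body": {"rows": [{"fingers": 0,"x": 0.001,"y": 0,"z": 0.039,"ax": 0,"ay": 0,"az": -1.2},{"fingers": 0,"x": 0,"y": 0,"z": 0.039,"ax": 0,"ay": 0,"az": 0},{"fingers": 0,"x": 0,"y": 0,"z": 0.039,"ax": 0,"ay": 0,"az": 0},{"fingers": 0,"x": 0,"y": 0,"z": 0.038,"ax": 0,"ay": 0,"az": 0},{"fingers": -1,"x": 0,"y": 0,"z": 0,"ax": 0,"ay": 0,"az": 0},{"fingers": -1,"x": 0,"y": 0,"z": 0,"ax": 0,"ay": 0,"az": 0},{"fingers": -1,"x": 0,"y": 0,"z": 0,"ax": 0,"ay": 0,"az": 0},{"fingers": -1,"x": 0,"y": 0,"z": 0,"ax": 0,"ay": 0,"az": 0},{"fingers": -1,"x": 0,"y": 0,"z": 0,"ax": 0,"ay": 0,"az": 0},{"fingers": -1,"x": 0,"y": 0,"z": 0,"ax": 0,"ay": 0,"az": 0}], "grip_force": 30}}

```text
clock: 4.07
tcp_pos: [0.5041, 0.0697, 0.0755]
orientation: [-3.141, -0.022, 0.0]
contact_force: [-0.6, 1.5, -3.4]
grip_width: 0.0111
gripper_force: 36.2
```

```bash
python3 -c "
from h import *
st()"
```

```text
clock 4.0667
tcp_pos [0.5041 0.0697 0.0755]
orientation [-3.1406e+00 -2.2400e-02  3.0000e-04]
joints [-0.7531  0.5387  0.6312  2.1179 -0.5306  0.6435 -1.3104]
contact_force [-0.5863  1.5309 -3.4388]
moment [ 0.2505  0.0976 -0.0866]
grip_width 0.0111
gripper_force 36.2371
[[1.0, 0.014, -0.0], [0.014, -1.0, 0.001], [-0.0, -0.001, -1.0]]
```

>>> {"method": "arm_command", "body": {"rows": [{"fingers": -1,"x": 0,"y": 0,"z": 0,"ax": 0,"ay": 0,"az": -4},{"fingers": -1,"x": 0,"y": 0,"z": 0,"ax": 0,"ay": 0,"az": -4},{"fingers": -1,"x": 0,"y": 0,"z": 0,"ax": 0,"ay": 0,"az": -4},{"fingers": -1,"x": 0,"y": 0,"z": 0,"ax": 0,"ay": 0,"az": -4},{"fingers": -1,"x": 0,"y": 0,"z": 0,"ax": 0,"ay": 0,"az": -4},{"fingers": -1,"x": 0,"y": 0,"z": 0,"ax": 0,"ay": 0,"az": -4},{"fingers": -1,"x": 0,"y": 0,"z": 0,"ax": 0,"ay": 0,"az": -4},{"fingers": -1,"x": 0,"y": 0,"z": 0,"ax": 0,"ay": 0,"az": -4},{"fingers": -1,"x": 0,"y": 0,"z": 0,"ax": 0,"ay": 0,"az": -4},{"fingers": -1,"x": 0,"y": 0,"z": 0,"ax": 0,"ay": 0,"az": -4}]}}

```text
clock: 4.9
tcp_pos: [0.5042, 0.0701, 0.0756]
orientation: [-2.942, -1.099, -0.001]
contact_force: [0.9, 3.7, -2.4]
grip_width: 0.0113
gripper_force: 37.5
```

```bash
python3 -c "
from h import *
st()"
```

```text
clock 4.9
tcp_pos [0.5042 0.0701 0.0756]
orientation [-2.9415e+00 -1.0992e+00 -6.0000e-04]
joints [-0.6118  0.4932  0.4418  2.1092 -0.3631  0.6112 -0.771 ]
contact_force [ 0.9306  3.7243 -2.354 ]
moment [ 1.0013  0.0244 -0.1912]
grip_width 0.0113
gripper_force 37.455
[[0.755, 0.656, -0.0], [0.656, -0.755, 0.001], [0.001, -0.001, -1.0]]
```

>>> {"method": "arm_command", "body": {"rows": [{"fingers": -1,"x": 0,"y": 0,"z": 0,"ax": 0,"ay": 0,"az": -4},{"fingers": -1,"x": 0,"y": 0,"z": 0,"ax": 0,"ay": 0,"az": -4},{"fingers": -1,"x": 0,"y": 0,"z": 0,"ax": 0,"ay": 0,"az": -4},{"fingers": -1,"x": 0,"y": 0,"z": 0,"ax": 0,"ay": 0,"az": -4},{"fingers": -1,"x": 0,"y": 0,"z": 0,"ax": 0,"ay": 0,"az": -4},{"fingers": -1,"x": 0,"y": 0,"z": 0,"ax": 0,"ay": 0,"az": -4},{"fingers": -1,"x": 0,"y": 0,"z": 0,"ax": 0,"ay": 0,"az": -4},{"fingers": -1,"x": 0,"y": 0,"z": 0,"ax": 0,"ay": 0,"az": -4},{"fingers": -1,"x": 0,"y": 0,"z": 0,"ax": 0,"ay": 0,"az": -2},{"fingers": -1,"x": 0,"y": 0,"z": 0,"ax": 0,"ay": 0,"az": 0}]}}

```text
clock: 5.73
tcp_pos: [0.5044, 0.0693, 0.0756]
orientation: [-2.495, -1.909, -0.001]
contact_force: [-0.5, 1.3, -2.9]
grip_width: 0.0112
gripper_force: 36.2
```

>>> {"method": "arm_command", "body": {"rows": [{"fingers": -1,"x": 0,"y": 0,"z": 0,"ax": 0,"ay": 0,"az": 0},{"fingers": -0.3,"x": 0,"y": 0,"z": 0,"ax": 0,"ay": 0,"az": 0},{"fingers": -0.3,"x": 0,"y": 0,"z": 0,"ax": 0,"ay": 0,"az": 0},{"fingers": -0.3,"x": 0,"y": 0,"z": 0,"ax": 0,"ay": 0,"az": 0},{"fingers": -0.3,"x": 0,"y": 0,"z": 0,"ax": 0,"ay": 0,"az": 0},{"fingers": -0.3,"x": 0,"y": 0,"z": -0.04,"ax": 0,"ay": 0,"az": 0},{"fingers": -0.3,"x": 0,"y": 0,"z": -0.04,"ax": 0,"ay": 0,"az": 0},{"fingers": -0.3,"x": 0,"y": 0,"z": -0.04,"ax": 0,"ay": 0,"az": 0},{"fingers": -0.3,"x": 0,"y": 0,"z": 0,"ax": 0,"ay": 0,"az": 0}]}}

```text
clock: 6.48
tcp_pos: [0.5088, 0.0692, 0.2023]
orientation: [2.495, 1.903, 0.018]
contact_force: [2.0, -0.5, 0.2]
grip_width: 0.0298
gripper_force: 0.0
```

```bash
python3 - <<'E'
from h import *
d=grab('wrist','w1');st()
E
```

```text
clock 6.5333
tcp_pos [0.5072 0.0693 0.1994]
orientation [2.495  1.9046 0.0129]
joints [-0.5623  0.273   0.3625  2.0187 -0.1276  0.8623 -0.3964]
contact_force [-0.0942  0.3261 -1.0129]
moment [ 0.0343 -0.0402 -0.0064]
grip_width 0.03
gripper_force 0.0
[[0.264, 0.965, 0.008], [0.965, -0.264, 0.003], [0.005, 0.007, -1.0]]
```

View pics/w1.png

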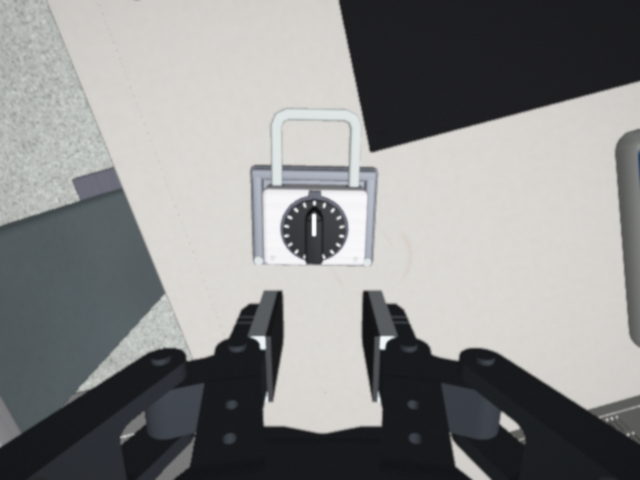

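```bash
python3 - <<'E'
from h import *
d=dict(np.load('pics/w1.npz'))
print('plate',pt(d,371,149,.011),pt(d,500,118,.011), pt(d,500,118))
A,B=pt(d,281,114.5,.028),pt(d,352,114.5,.028);print('bar',A,B,(A+B)/2, pt(d,317,114))
a,b=pt(d,314,213,.072),pt(d,314,233,.072);print('dial',pt(d,314.5,229,.052),np.degrees(np.arctan2(*(a-b)[1::-1])), np.degrees(np.arctan2(*(B-A)[1::-1])))
st()
E
```

```text
plate [0.56037948 0.10772903 0.011     ] [0.65802334 0.10429308 0.011     ] [0.65812777 0.10426839 0.01075094]
bar [0.50348361 0.14867013 0.028     ] [0.55120829 0.13563696 0.028     ] [0.52734595 0.14215355 0.028     ] [0.52773197 0.14230505 0.03157519]
dial [0.50568341 0.06908249 0.052     ] 74.39851364753312 -15.27450747882428
clock 6.5333
tcp_pos [0.5072 0.0693 0.1994]
orientation [2.495  1.9046 0.0129]
joints [-0.5623  0.273   0.3625  2.0187 -0.1276  0.8623 -0.3964]
contact_force [-0.0942  0.3261 -1.0129]
moment [ 0.0343 -0.0402 -0.0064]
grip_width 0.03
gripper_force 0.0
[[0.264, 0.965, 0.008], [0.965, -0.264, 0.003], [0.005, 0.007, -1.0]]
```

>>> {"method": "arm_command", "body": {"rows": [{"fingers": -0.3,"x": 0.038,"y": -0.001,"z": 0,"ax": 0,"ay": 0,"az": 0},{"fingers": -0.3,"x": 0.038,"y": -0.001,"z": 0,"ax": 0,"ay": 0,"az": 0},{"fingers": -0.3,"x": 0,"y": 0,"z": 0,"ax": 0,"ay": 0,"az": -7},{"fingers": -0.3,"x": 0,"y": 0,"z": 0,"ax": 0,"ay": 0,"az": -7},{"fingers": -0.3,"x": 0,"y": 0,"z": 0,"ax": 0,"ay": 0,"az": -7},{"fingers": -0.3,"x": 0,"y": 0,"z": 0,"ax": 0,"ay": 0,"az": -7},{"fingers": -0.3,"x": 0,"y": 0,"z": 0,"ax": 0,"ay": 0,"az": -7}]}}

```text
clock: 7.12
tcp_pos: [0.5217, 0.1426, 0.194]
orientation: [-1.799, -2.574, 0.003]
contact_force: [-0.1, -0.1, 0.1]
grip_width: 0.0296
gripper_force: 0.0
```

>>> {"method": "arm_command", "body": {"rows": [{"fingers": -0.3,"x": 0,"y": 0,"z": 0,"ax": 0,"ay": 0,"az": -7},{"fingers": -0.3,"x": 0,"y": 0,"z": 0,"ax": 0,"ay": 0,"az": -7},{"fingers": -0.3,"x": 0,"y": 0,"z": 0,"ax": 0,"ay": 0,"az": -7},{"fingers": -0.3,"x": 0,"y": 0,"z": 0,"ax": 0,"ay": 0,"az": -7},{"fingers": -0.3,"x": 0,"y": 0,"z": 0,"ax": 0,"ay": 0,"az": -7},{"fingers": -0.3,"x": 0,"y": 0,"z": 0,"ax": 0,"ay": 0,"az": -7},{"fingers": -0.3,"x": 0,"y": 0,"z": 0,"ax": 0,"ay": 0,"az": -7},{"fingers": -0.3,"x": 0,"y": 0,"z": 0,"ax": 0,"ay": 0,"az": 0},{"fingers": -0.3,"x": 0,"y": 0,"z": 0,"ax": 0,"ay": 0,"az": 0}]}}

```text
clock: 7.87
tcp_pos: [0.522, 0.1424, 0.1944]
orientation: [-0.585, -3.085, 0.001]
contact_force: [0.2, 0.5, -0.3]
grip_width: 0.0298
gripper_force: 0.0
```

```bash
python3 - <<'E'
from h import *
st()
E
```

```text
clock 7.8667
tcp_pos [0.522  0.1424 0.1944]
orientation [-5.855e-01 -3.085e+00  9.000e-04]
joints [-0.4113  0.322   0.0363  1.9342 -0.0152  0.8873  0.8285]
contact_force [ 0.2176  0.5265 -0.2579]
moment [-0.0224 -0.0018  0.0512]
grip_width 0.0298
gripper_force 0.0
[[-0.93, 0.366, -0.002], [0.366, 0.93, -0.0], [0.001, -0.001, -1.0]]
```

>>> {"method": "arm_command", "body": {"rows": [{"fingers": -0.3,"x": 0,"y": 0,"z": 0,"ax": 0,"ay": 0,"az": -6},{"fingers": -0.3,"x": -0.0037,"y": 0.0018,"z": 0.04,"ax": 0,"ay": 0,"az": 0},{"fingers": -0.3,"x": 0,"y": 0,"z": 0.04,"ax": 0,"ay": 0,"az": 0},{"fingers": -0.3,"x": 0,"y": 0,"z": 0.03,"ax": 0,"ay": 0,"az": 0},{"fingers": -0.3,"x": 0,"y": 0,"z": 0.03,"ax": 0,"ay": 0,"az": 0},{"fingers": -0.3,"x": 0,"y": 0,"z": 0.02,"ax": 0,"ay": 0,"az": 0},{"fingers": -0.3,"x": 0,"y": 0,"z": 0,"ax": 0,"ay": 0,"az": 0}]}}

```text
clock: 8.45
tcp_pos: [0.5233, 0.1425, 0.031]
orientation: [-0.421, -3.106, 0.006]
contact_force: [-0.9, -0.3, 0.2]
grip_width: 0.0302
gripper_force: 0.0
```

```bash
python3 - <<'E'
from h import *
st(); grab('side','s1')
d=r.grab_frame('top')
c=cv2.resize(np.hstack([d['frame'][190:280,205:305],np.load('pics/s1.npz')['frame'][260:350,270:370]]),None,fx=4,fy=4,interpolation=cv2.INTER_CUBIC)[:,:,::-1]
cv2.imwrite('pics/ts1.png',c)
E
```

```text
clock 8.45
tcp_pos [0.5233 0.1425 0.031 ]
orientation [-0.421  -3.1062  0.0064]
joints [-0.3863  0.5745  0.0069  2.0178 -0.007   0.5575  0.9268]
contact_force [-0.8899 -0.2598  0.1949]
moment [-0.0105  0.072   0.0311]
grip_width 0.0302
gripper_force 0.0
[[-0.964, 0.266, -0.008], [0.266, 0.964, -0.003], [0.006, -0.005, -1.0]]
```

View pics/ts1.png

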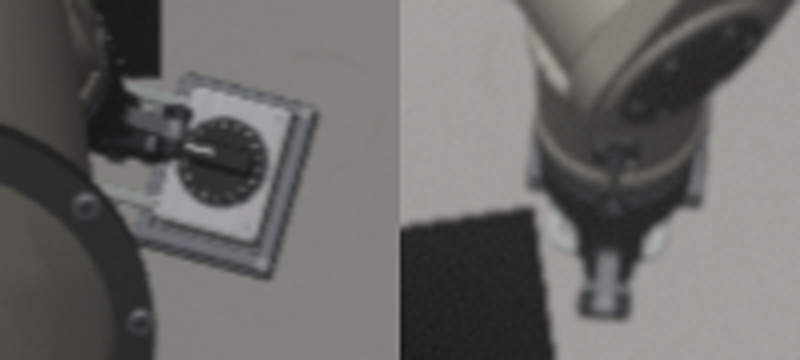

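>>> {"method": "arm_command", "body": {"rows": [{"fingers": -1,"x": 0,"y": 0,"z": 0,"ax": 0,"ay": 0,"az": 0},{"fingers": -1,"x": 0,"y": 0,"z": 0,"ax": 0,"ay": 0,"az": 0},{"fingers": -1,"x": 0,"y": 0,"z": 0,"ax": 0,"ay": 0,"az": 0},{"fingers": -1,"x": 0,"y": 0,"z": 0,"ax": 0,"ay": 0,"az": 0},{"fingers": -1,"x": 0,"y": 0,"z": 0,"ax": 0,"ay": 0,"az": 0},{"fingers": -1,"x": 0,"y": 0,"z": 0,"ax": 0,"ay": 0,"az": 0}], "grip_force": 40}}

```text
clock: 9.05
tcp_pos: [0.5276, 0.1441, 0.0362]
orientation: [0.417, 3.112, 0.002]
contact_force: [1.8, 1.1, 2.6]
grip_width: 0.0062
gripper_force: 39.2
```

>>> {"method": "arm_command", "body": {"rows": [{"fingers": -1,"x": 0,"y": 0.004,"z": 0,"ax": 0,"ay": 0,"az": 0},{"fingers": -1,"x": 0,"y": 0.004,"z": 0,"ax": 0,"ay": 0,"az": 0},{"fingers": -1,"x": 0,"y": 0.004,"z": 0,"ax": 0,"ay": 0,"az": 0},{"fingers": -1,"x": 0,"y": 0.004,"z": 0,"ax": 0,"ay": 0,"az": 0},{"fingers": -1,"x": 0,"y": 0.004,"z": 0,"ax": 0,"ay": 0,"az": 0},{"fingers": -1,"x": 0,"y": 0.003,"z": 0,"ax": 0,"ay": 0,"az": 0},{"fingers": -1,"x": 0,"y": 0,"z": 0,"ax": 0,"ay": 0,"az": 0}]}}

```text
clock: 9.63
tcp_pos: [0.5326, 0.167, 0.0351]
orientation: [-0.415, -3.114, -0.001]
contact_force: [1.4, 1.2, 0.9]
grip_width: 0.0062
gripper_force: 39.0
```

>>> {"method": "arm_command", "body": {"rows": [{"fingers": -1,"x": 0,"y": 0.002,"z": 0,"ax": 0,"ay": 0,"az": 0},{"fingers": -1,"x": 0,"y": 0.002,"z": 0,"ax": 0,"ay": 0,"az": 0},{"fingers": -1,"x": 0,"y": 0,"z": 0,"ax": 0,"ay": 0,"az": 0}]}}

```text
clock: 9.88
tcp_pos: [0.5331, 0.1693, 0.035]
orientation: [-0.417, -3.113, 0.001]
contact_force: [-0.2, -2.0, 1.7]
grip_width: 0.0059
gripper_force: 39.1
```

```bash
python3 - <<'E'
from h import *
st(); d=grab('wrist','w2')
E
```

```text
clock 9.8833
tcp_pos [0.5331 0.1693 0.035 ]
orientation [-4.1730e-01 -3.1127e+00  1.3000e-03]
joints [-0.4261  0.5839  0.009   1.9815 -0.0088  0.5776  0.8931]
contact_force [-0.1724 -1.9955  1.7307]
moment [-0.493   0.0894 -0.0619]
grip_width 0.0059
gripper_force 39.1461
[[-0.965, 0.263, -0.001], [0.263, 0.965, -0.001], [0.001, -0.001, -1.0]]
```

View pics/w2.png

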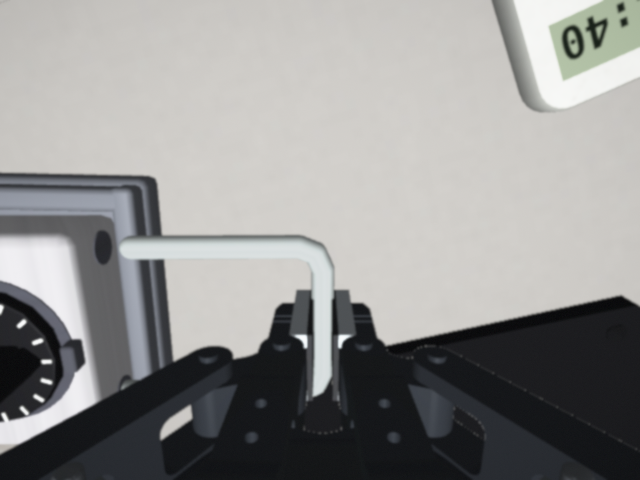

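>>> {"method": "arm_command", "body": {"rows": [{"fingers": -0.3,"x": 0,"y": 0,"z": 0,"ax": 0,"ay": 0,"az": 0},{"fingers": -0.3,"x": 0,"y": 0,"z": 0,"ax": 0,"ay": 0,"az": 0},{"fingers": -0.3,"x": 0,"y": 0,"z": 0,"ax": 0,"ay": 0,"az": 0},{"fingers": -0.3,"x": 0,"y": 0,"z": -0.03,"ax": 0,"ay": 0,"az": 0},{"fingers": 0,"x": 0,"y": 0,"z": -0.03,"ax": 0,"ay": 0,"az": 0},{"fingers": 1,"x": 0,"y": 0,"z": -0.04,"ax": 0,"ay": 0,"az": 0},{"fingers": 1,"x": 0,"y": -0.035,"z": 0,"ax": 0,"ay": 0,"az": 0},{"fingers": 1,"x": 0,"y": -0.035,"z": 0,"ax": 0,"ay": 0,"az": 0},{"fingers": 1,"x": 0,"y": -0.033,"z": 0,"ax": 0,"ay": 0,"az": 0},{"fingers": 1,"x": 0,"y": 0,"z": 0,"ax": 0,"ay": 0,"az": 0}], "grip_force": 60}}

```text
clock: 10.77
tcp_pos: [0.5045, 0.0631, 0.1353]
orientation: [-0.429, -3.111, 0.005]
contact_force: [0.8, -0.3, 0.2]
grip_width: 0.0855
gripper_force: 0.0
```

>>> {"method": "arm_command", "body": {"rows": [{"fingers": 1,"x": 0,"y": 0,"z": 0,"ax": 0,"ay": 0,"az": 0},{"fingers": 1,"x": 0,"y": 0,"z": 0,"ax": 0,"ay": 0,"az": 0},{"fingers": 1,"x": 0,"y": 0,"z": 0,"ax": 0,"ay": 0,"az": 0}]}}

```text
clock: 11.02
tcp_pos: [0.507, 0.0718, 0.1353]
orientation: [0.414, 3.114, 0.002]
contact_force: [-0.3, 0.7, 0.2]
grip_width: 0.085
gripper_force: 0.0
```

```bash
python3 - <<'E'
from h import *
st(); d=grab('wrist','w3')
E
```

```text
clock 11.0167
tcp_pos [0.507  0.0718 0.1353]
orientation [4.1400e-01 3.1138e+00 1.5000e-03]
joints [-0.2878  0.3606  0.0311  2.0478 -0.0175  0.7327  1.0607]
contact_force [-0.2586  0.7272  0.2403]
moment [0.005  0.023  0.0175]
grip_width 0.085
gripper_force 0.0
[[-0.965, 0.261, 0.001], [0.261, 0.965, 0.001], [-0.0, 0.001, -1.0]]
```

View pics/w3.png

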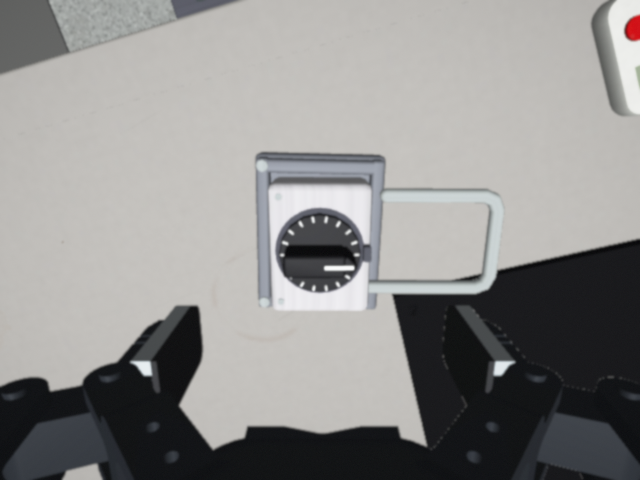

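>>> {"method": "arm_command", "body": {"rows": [{"fingers": 1,"x": 0.001,"y": -0.0015,"z": 0.03,"ax": 0,"ay": 0,"az": 0},{"fingers": 1,"x": 0,"y": 0,"z": 0.03,"ax": 0,"ay": 0,"az": 0},{"fingers": 1,"x": 0,"y": 0,"z": 0.02,"ax": 0,"ay": 0,"az": 0},{"fingers": 1,"x": 0,"y": 0,"z": 0.012,"ax": 0,"ay": 0,"az": 0},{"fingers": 1,"x": 0,"y": 0,"z": 0,"ax": 0,"ay": 0,"az": 0},{"fingers": 1,"x": 0,"y": 0,"z": 0,"ax": 0,"ay": 0,"az": 0}]}}

```text
clock: 11.57
tcp_pos: [0.505, 0.0699, 0.0428]
orientation: [-0.415, -3.113, 0.0]
contact_force: [0.5, -0.6, 1.3]
grip_width: 0.0853
gripper_force: 0.0
```

>>> {"method": "arm_command", "body": {"rows": [{"fingers": -1,"x": 0,"y": 0,"z": 0,"ax": 0,"ay": 0,"az": 0},{"fingers": -1,"x": 0,"y": 0,"z": 0,"ax": 0,"ay": 0,"az": 0},{"fingers": -1,"x": 0,"y": 0,"z": 0,"ax": 0,"ay": 0,"az": 0},{"fingers": -1,"x": 0,"y": 0,"z": 0,"ax": 0,"ay": 0,"az": 0},{"fingers": -1,"x": 0,"y": 0,"z": 0,"ax": 0,"ay": 0,"az": 0},{"fingers": -1,"x": 0,"y": 0,"z": 0,"ax": 0,"ay": 0,"az": 0}], "grip_force": 60}}

```text
clock: 12.07
tcp_pos: [0.5062, 0.0696, 0.0448]
orientation: [0.417, 3.111, 0.002]
contact_force: [-1.1, 1.6, 5.5]
grip_width: 0.0543
gripper_force: 63.7
```

>>> {"method": "arm_command", "body": {"rows": [{"fingers": -1,"x": 0,"y": 0,"z": -0.005,"ax": 0,"ay": 0,"az": 0},{"fingers": -1,"x": 0,"y": 0,"z": -0.01,"ax": 0,"ay": 0,"az": 0},{"fingers": -1,"x": 0,"y": 0,"z": -0.015,"ax": 0,"ay": 0,"az": 0},{"fingers": -1,"x": 0,"y": 0,"z": -0.02,"ax": 0,"ay": 0,"az": 0},{"fingers": -1,"x": 0,"y": 0,"z": -0.02,"ax": 0,"ay": 0,"az": 0},{"fingers": -1,"x": 0,"y": 0,"z": -0.02,"ax": 0,"ay": 0,"az": 0},{"fingers": -1,"x": 0,"y": 0,"z": -0.02,"ax": 0,"ay": 0,"az": 0},{"fingers": -1,"x": 0,"y": 0,"z": -0.02,"ax": 0,"ay": 0,"az": 0},{"fingers": -1,"x": 0,"y": 0,"z": -0.02,"ax": 0,"ay": 0,"az": 0},{"fingers": -1,"x": 0,"y": 0,"z": -0.01,"ax": 0,"ay": 0,"az": 0}]}}

```text
clock: 12.9
tcp_pos: [0.5058, 0.0689, 0.2063]
orientation: [0.417, 3.111, 0.002]
contact_force: [1.0, -0.3, -2.5]
grip_width: 0.0546
gripper_force: 64.8
```

>>> {"method": "arm_command", "body": {"rows": [{"fingers": -1,"x": 0,"y": 0,"z": 0,"ax": 0,"ay": 0,"az": 0},{"fingers": -1,"x": 0,"y": 0,"z": 0,"ax": 0,"ay": 0,"az": 0},{"fingers": -1,"x": 0,"y": 0,"z": 0,"ax": 0,"ay": 0,"az": 0},{"fingers": -1,"x": 0,"y": 0,"z": 0,"ax": 0,"ay": 0,"az": 0},{"fingers": -1,"x": 0,"y": 0,"z": 0,"ax": 0,"ay": 0,"az": 0},{"fingers": -1,"x": 0,"y": 0,"z": 0,"ax": 0,"ay": 0,"az": 0},{"fingers": -1,"x": 0,"y": 0,"z": 0,"ax": 0,"ay": 0,"az": 0},{"fingers": -1,"x": 0,"y": 0,"z": 0,"ax": 0,"ay": 0,"az": 0}]}}

```text
clock: 13.57
tcp_pos: [0.5051, 0.069, 0.2029]
orientation: [-0.417, -3.113, 0.0]
contact_force: [-0.1, 0.6, -3.5]
grip_width: 0.0547
gripper_force: 64.7
```

```bash
python3 - <<'E'
from h import *
st(); d=grab('wrist','w4')
E
```

```text
clock 13.5667
tcp_pos [0.5051 0.069  0.2029]
orientation [-4.1700e-01 -3.1132e+00  4.0000e-04]
joints [-0.292   0.2616  0.0398  1.9968 -0.0133  0.8841  1.0593]
contact_force [-0.0815  0.6104 -3.5184]
moment [-0.0043  0.0477  0.011 ]
grip_width 0.0547
gripper_force 64.7435
[[-0.965, 0.263, -0.001], [0.263, 0.965, -0.0], [0.001, -0.0, -1.0]]
```

View pics/w4.png

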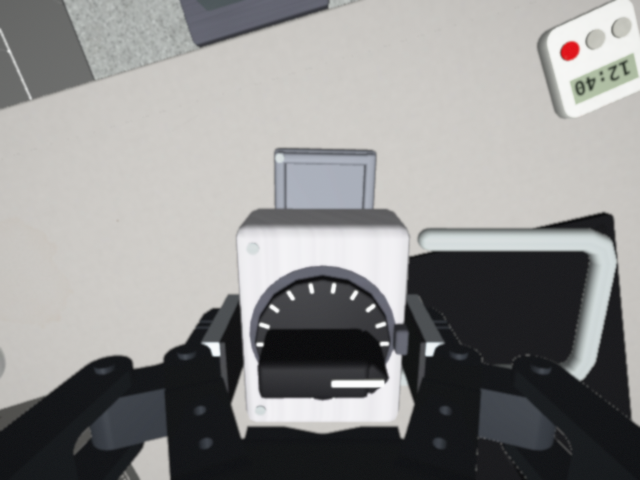

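The lock is held level (block at about 237–410, 210–420), with the shackle out and the holder empty below. Its centre is at z ≈ 0.19, and the 3.5 N load matches the lock's weight.

```bash
python3 -c "
from h import *
print(r.hand_in())"
```

```text
the job is handed in; nothing more can be done
None
```

I turned the dial to the lug, pulled the shackle fully out, and handed the job in with the open lock gripped and still, its centre about 19 cm above the bench and clear of the holder; hand-in returned no verdict.

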